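Index and lock the examination turntable

ROBOT

A 6-joint arm with a two-finger parallel gripper is mounted at the origin on the work surface. World frame = base frame: x ahead of the robot, y to its left, z up, the work surface at z = 0. Lengths are in m, angles in rad, forces in N, time in s.
With the tool pointing down it reaches from about 0.325 to 0.85 m from the base axis. Payload 15.5 kg.
Tool frame: the origin (TCP) lies between the finger pads; the fingertips stand 11 mm ahead of it and the grasp point (between the pads) lies 8 mm behind it; z points along the fingers, x is the direction in which the jaws open and shut, and the axes are right-handed (so a half turn about z gives the same grasp; the last joint's range is limited). The gripper opens to 91 mm and grips with 3 to 60 N. Pads are 32 mm wide; open, the fingers measure 118 mm over their backs; the gripper's body (76 mm by 178 mm) begins 60 mm behind the grasp point.
Start: joints at [1.087, 0.494, 1.345, -0, 1.302, -0.096], TCP at [0.237, 0.578, 0.225] pointing down, gripper open.
Joint ranges: [-2.91, 2.91], [-0.82, 2.16], [0.22, 2.67], [-1.22, 4.37], [0.12, 2.79], [-3.08, 3.08]. Speed limits (rad/s): [1.89, 1.89, 2.57, 3.01, 3.01, 3.01].

INTERFACE

Orientations are given as [roll, pitch, yaw] about the fixed x, y, z axes, in that order (R = Rz(yaw) Ry(pitch) Rx(roll)).
In Python, from rig import r gives the robot as it stands.
- The arm moves only by the tool jog_arm, never from a script. Its argument "commands" is one flat list of numbers, 7 for each row, row after row: the turn, a rotation vector about the tool's x, y, z in degrees, then the shift along the tool's x, y, z in m, then the closure, from -1 (fully open) to 1 (shut). A call has 1 to 5 rows; each row shifts and turns the commanded pose from where the row before left it, along the tool's axes as they then stand; what a row does not reach is not made up. A row lasts 1/10 s, in which the tool goes at most 50 mm and 8.59 degrees, less where a joint would pass 70% of its speed; a pose out of reach is approached as far as the arm can. A call with a gripper value outside its range is refused whole. The fingers move at their own pace and stop on an object; the grip force is fixed at half the most. Time passes only in rows, so rows that do not move let the fingers close. It gives the time, the measured TCP pose, the force and the opening at its end, in the units of the state.
- r.state(): the state, without advancing time (a new reading comes with each control period).
- r.capture(name): name is "scene" or "top"; returns a dict with "img" (420x560x3 uint8, red, green, blue), "range_z" (420x560 float32, m along the optical axis (not along the pixel's ray), 0 where there is no reading), "K" (3x3 intrinsics, pixels), "R" (3x3) and "t" (3): a world point X has camera coordinates R X + t. Camera axes: x right, y down, z forward; pixel columns grow to the right and rows downward; lengths in m; the calibration is good to about 2 mm. A picture is of the moment at which its call begins.
- r.hand_in(): hands the job in, once; it reports no verdict.
Trained networks look in the newest picture that a camera, given by its name, has taken for a name from the list of things; names that differ only in an ending like _2 or _b are one class to them, and where a whole thing is asked for, a point or a joint stands for the part that bears it (a point fixed in the world has none). Each returns a list of dicts, best first, with "conf" (0 to 1); they miss things now and then, are a little off and sometimes report something else, mostly with a low value. They report only what shows in the picture. A call takes as long as a camera call.
- r.trace(thing, camera): "mask" (420x560 bool, what is visible of it) and "centre" ([column, row] in pixels, amid what is visible of it).
- r.landmark_of(thing, camera): "centre" ([column, row] in pixels: a listed point, or the origin of a listed thing).
The state is a dict: "time_s": time; "q": joint angles; "joint_vel": joint speeds; "tau": joint torques, N m; "tool_pos": TCP position; "eef_rot": TCP orientation; "force": force on the tool from outside, world axes, zero at the start; "ft_torque": the same for the moment, N m; "grip_width": finger opening in m.
Only numpy, scipy, OpenCV 4.12 (cv2) and the standard library are available. Lean on these libraries where they do the work, as an engineer would, in place of code of your own. Each camera call takes 0.05 s, during which the arm holds its last target.

TASK

Get the round painting ready for the microscope: turn the turntable gently until the slot in its rim stands in front of the lock bar, then push the bar through the slot, fully home, so that its red tab comes up against the guide. Only push, with closed fingers or a fingertip: take neither the blue finger post nor the tab between the fingers, keep off the painting, and leave the brush, jar, loupe and brass weight where they are.

Things in the scene. Friction and masses are not known exactly. Their poses are not given: they have to be found in the camera images.
- stage: Bed of the rotary stage, bolted down: black plate 270 x 270 mm, top 16 mm above the work surface. Origin: on the work surface under the turntable's axis; z up; +y points outwards along the lock bar. On its +y side the bar's guide: aluminium block 43 mm wide, from y = 150 to 196 mm, top at z = 44 mm, a yellow line on it.
- turntable (a joint): Turn of the table, rad, counter-clockwise seen from above. 0: slot in line with the bar, on the stage's +y. Starts at 0.45 to 1.3: turn it clockwise. Steady friction of about 0.15 N m; it stays where it is left. Aluminium disc 250 mm across, 10 mm thick, top at z = 36 mm, 1.6 kg in all. Its rim blocks the bar elsewhere; within 0.03 rad the bar's round nose draws it in line.
- slot (a point): Mouth of the only slot, at the disc's rim (125 mm from the axis), on the top face. The slot is cut right through the disc, 15 mm wide with rounded lips, 32 mm deep from the rim inwards, a yellow stripe on either side; black shows through it.
- post: Finger post for turning the table: upright blue round post, 16 mm across, 50 mm tall (top at z = 86 mm), fixed on the disc 108 mm from the axis, 135 degrees counter-clockwise from the slot. Origin: centre of its foot, on the disc's top face (z = 36 mm).
- lock_bar (a joint): Travel of the lock bar towards the axis, m. 0: drawn right out, nose 142 mm from the axis; 0.045: fully home at its stop, nose 97 mm from the axis, inside the slot. Starts at 0 to 0.010. Steel bar 12 x 12 mm with a round nose, centre line at z = 31 mm; slides with about 3 N of friction and stays where it is left.
- tab: Red upright tab on the outer end of the lock bar, the place to push: 36 mm wide, 8 mm thick along the bar, 44 mm tall (z = 20 to 64 mm). Origin: its centre; axes as the stage's, so its outer face lies 4 mm to +y. Origin 246 mm from the axis with the bar drawn out, 201 mm when home, its inner face then 1 mm off the guide.
- tondo: Small round painting in a gilt frame, clipped on the middle of the turntable and turning with it; fragile, not to be touched. Frame 150 mm across, its clips reach to 86 mm from the axis, top at z = 53 mm. Origin: centre of its underside, on the disc.
- jar: Closed amber glass jar with a white cap, 48 mm across, 75 mm tall. Bystander. Origin: centre of its underside.
- loupe: Round stand loupe, clear foot and black top, 46 mm across, 42 mm tall. Bystander. Origin: centre of its underside.
- weight: Brass weight with a knob on top, 46 mm across, 56 mm tall. Bystander. Origin: centre of its underside.
- brush: Brush 160 mm long, lying on the work surface. Bystander. Origin: under its middle; its x axis runs along it.

How it is judged:
On the way, in this order (a step that is already met when the one before it is completed fails the run):
1. the slot is brought in front of the lock bar (within 0.06 rad) (value of joint turntable between -0.06 and 0.06 rad), for 0.2 s.
2. the bar is pushed through the slot, home to within 4 mm (value of joint lock_bar above 0.041 m), for 0.2 s.
At the end, for the whole second after the job is handed in: The lock bar is home to within 4 mm (travel over 0.041 m), the turntable stands locked within 0.03 rad of the bar and at rest, and jar, loupe, weight and brush are within 20 mm of where they stood (value of joint lock_bar above 0.041 m and value of joint turntable between -0.03 and 0.03 rad and velocity of joint turntable between -0.05 and 0.05 rad/s and distance of each of jar, loupe, weight, brush from where it was at the start of the episode below 0.02 m); the robot touches nothing.
It fails at once if the painting is touched (over 0.5 N) (contact force between any of the fingers, the arm and tondo above 0.5 N).
It fails at once if the turntable is spun (faster than 2.5 rad/s) (velocity of joint turntable above 2.5 rad/s or velocity of joint turntable below -2.5 rad/s).
It fails at once if the finger post is taken between the fingers (touched while its axis is within 9 mm of the middle of the grasp) (horizontal distance between the grasp point and post below 0.009 m and contact force between the fingers and post above 0.5 N).
It fails at once if the tab is taken between the fingers (touched while the middle of the grasp is over it) (y of the grasp point in the frame of tab between -0.006 and 0.006 m and contact force between the fingers and tab above 0.5 N).
It fails at once if jar, loupe, weight or brush is lifted or pushed away (over 20 mm) (distance of any of jar, loupe, weight, brush from where it was at the start of the episode above 0.02 m).
It also fails if it takes over 54 s, if anything falls off the work surface, if the arm or the gripper's body presses on something with over 40 N, if the wrist force passes 120 N, or if a joint passes its speed limit or range.

## Working session

There is one attempt and no reset: what is moved stays moved. The work goes in short steps, Python scripts to look and compute and a tool call to move; the robot and the scene stay as the last step left them, time stands still between calls to the robot, and variables do not carry over. Pictures are saved under pics/ and viewed, and the job is handed in when it is done.

Besides the shell and the picture viewer there is one more tool, called as name(argument=value, ...) on one line, values as JSON. jog_arm: Moves the arm, as the interface text tells. Its arguments: {"type":"object","properties":{"commands":{"type":"array"}},"required":["commands"]}

```bash
mkdir -p pics; ls; cat > h.py <<'E'
import numpy as np, cv2
from rig import r
def world(c,px,z=None):
    K,R,t=c["K"],c["R"],c["t"]
    u,v=px
    d=R.T@(np.linalg.inv(K)@np.array([u,v,1.])); o=-R.T@t
    if z is None:
        s=float(c["range_z"][int(round(v)),int(round(u))])
    else: s=(z-o[2])/d[2]
    return o+s*d
def save(c,n): cv2.imwrite("pics/"+n,c["img"][:,:,::-1])
E
python3 - <<'E'
from h import *
print(r.state())
for cam in("scene","top"):
    c=r.capture(cam); save(c,cam+"0.png")
    for n,z in (("slot",.036),("post",.036),("tab",.042),("stage",0),("tondo",.036),("jar",0),("loupe",0),("weight",0),("brush",0)):
        for d in r.landmark_of(n,cam)[:2]:
            print(cam,n,round(d["conf"],2),np.round(d["centre"],1),np.round(world(c,d["centre"],z),4))
E
```

```text
pics
{'time_s': 0.0, 'q': array([ 1.08646235e+00,  4.94151107e-01,  1.34612885e+00, -3.48362050e-06,
        1.30250079e+00, -9.55139544e-02]), 'joint_vel': array([ 1.68813389e-04, -1.06344072e-05, -1.14288705e-03, -8.69875550e-04,
       -3.87306019e-04, -6.18636441e-04]), 'tau': array([ 2.37261753e-03, -8.78831792e+01, -3.81852078e+01,  7.06822705e-02,
        5.34141599e-02,  1.31841938e-05]), 'tool_pos': array([0.23677061, 0.5780205 , 0.22435898]), 'eef_rot': array([-3.14148269e+00,  1.18299790e-03,  1.18197729e+00]), 'force': array([ 0.08555233,  0.06203577, -0.10880088]), 'ft_torque': array([-0.02540991, -0.00661767,  0.01724412]), 'grip_width': 0.09098558258494804}
scene post 0.47 [236.6 198.6] [ 0.6179 -0.164   0.036 ]
scene post 0.43 [197.5 258.3] [ 0.7598 -0.0696  0.036 ]
scene tab 0.66 [394.7 256.5] [0.4689 0.1492 0.042 ]
scene stage 0.89 [282.2 222.7] [ 0.5619 -0.0747  0.    ]
scene tondo 0.71 [285.6 207.2] [ 0.549 -0.079  0.036]
scene jar 0.97 [265.4 305.4] [0.7032 0.0692 0.    ]
scene loupe 0.65 [196.  258.5] [ 0.755  -0.0996  0.    ]
scene brush 0.57 [201.1 192. ] [ 0.6563 -0.2686  0.    ]
top slot 0.95 [275.4 295.9] [ 0.4376 -0.0477  0.036 ]
top post 0.58 [342.4 200.6] [ 0.6081 -0.1631  0.036 ]
top tab 0.7 [166.7 277.3] [0.4647 0.1407 0.042 ]
top stage 0.92 [291.4 228.2] [ 0.5618 -0.0735  0.    ]
top tondo 0.96 [291.  228.3] [ 0.556  -0.0723  0.036 ]
top jar 0.87 [220.5 154. ] [0.701  0.0635 0.    ]
top loupe 0.63 [305.4 134.8] [ 0.7426 -0.0968  0.    ]
top weight 0.56 [170.9 222.8] [0.5669 0.1491 0.    ]
top brush 0.78 [397.  179.4] [ 0.6586 -0.2693  0.    ]
```

View pics/scene0.png

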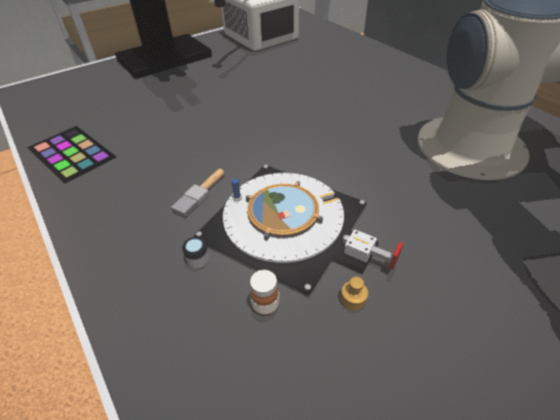

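View pics/top0.png

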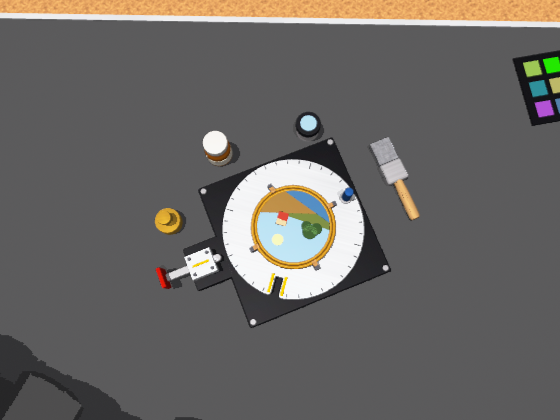

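```bash
cat >> h.py <<'E'
def pix(c,X):
    p=c["K"]@(c["R"]@np.asarray(X,float)+c["t"]); return p[:2]/p[2]
def rect(c,z,x0,x1,y0,y1,s=1500):
    # up=+x, left=+y ; s px/m
    W,H=int((y1-y0)*s),int((x1-x0)*s)
    dst=np.float32([[0,0],[W,0],[W,H],[0,H]])
    src=np.float32([pix(c,p) for p in ((x1,y1,z),(x1,y0,z),(x0,y0,z),(x0,y1,z))])
    return cv2.warpPerspective(c["img"],cv2.getPerspectiveTransform(src,dst),(W,H),flags=cv2.INTER_CUBIC)
E
python3 - <<'E'
from h import *
c=r.capture("top")
im=rect(c,.036,.38,.76,-.30,.2,1500); cv2.imwrite("pics/rect1.png",im[:,:,::-1])
# disc: white mask at plane z=.036
hsv=cv2.cvtColor(im,cv2.COLOR_RGB2HSV)
m=((hsv[...,2]>170)&(hsv[...,1]<50)).astype(np.uint8)
n,l,st,ce=cv2.connectedComponentsWithStats(m); k=1+st[1:,4].argmax()
cs,_=cv2.findContours((l==k).astype(np.uint8),cv2.RETR_EXTERNAL,cv2.CHAIN_APPROX_NONE)
h=cv2.convexHull(max(cs,key=cv2.contourArea))
e=cv2.fitEllipse(h);print("ellipse",e)
cx,cy=e[0]; ax=np.array([.76-cy/1500,.2-cx/1500]);print("axis",ax,"dia",np.array(e[1])/1500)
# screws
print([np.round(world(c,p,.018)[:2],4) for p in((204,191),(330,142),(385,268),(253,322))], np.mean([world(c,p,.018)[:2] for p in((204,191),(330,142),(385,268),(253,322))],0))
# red tab by depth
hs=cv2.cvtColor(c["img"],cv2.COLOR_RGB2HSV)
red=((hs[...,0]<6)|(hs[...,0]>174))&(hs[...,1]>180)&(hs[...,2]>80)
red[:,215:]=0
v,u=np.nonzero(red);P=np.array([world(c,p) for p in zip(u,v)]);print(len(P))
top=P[P[:,2]>.055];print(len(top),top.mean(0),np.degrees(np.arctan2(*(top.mean(0)[:2]-ax)[::-1])))
blue=(hs[...,0]>105)&(hs[...,0]<125)&(hs[...,1]>150);blue[:,:325]=0
v,u=np.nonzero(blue);P=np.array([world(c,p) for p in zip(u,v)]);top=P[P[:,2]>.08];print("post",len(P),len(top),top.mean(0) if len(top) else P)
# yellow stripes
ye=(hs[...,0]>20)&(hs[...,0]<35)&(hs[...,1]>150)&(hs[...,2]>150)
for nme,rg,z in(("stripes",(270,290,270,300),.036),("line",(185,215,250,280),.044)):
    q=np.zeros_like(ye);q[rg[2]:rg[3],rg[0]:rg[1]]=1;v,u=np.nonzero(ye&q)
    P=np.array([world(c,p,z)[:2] for p in zip(u,v)])
    print(nme,len(P),P.mean(0),np.degrees(np.arctan2(*(P.mean(0)-ax)[::-1])),np.linalg.norm(P.mean(0)-ax))
    w,V=np.linalg.eigh(np.cov(P.T));print(np.degrees(np.arctan2(V[1,1],V[0,1])))
E
```

```text
ellipse ((412.8509826660156, 302.4393310546875), (374.78350830078125, 375.01568603515625), 169.22251892089844)
axis [ 0.55837378 -0.07523399] dia [0.24985567 0.25001046]
[array([0.6243, 0.0881]), array([ 0.7231, -0.1421]), array([ 0.4913, -0.2406]), array([ 0.3923, -0.0095])] [ 0.55775926 -0.07601931]
112
107 [0.46314879 0.14563522 0.06285996] 113.32268467595695
post 95 60 [ 0.61267536 -0.16766793  0.08500082]
stripes 79 [ 0.4584531  -0.05250679] 167.18594320611328 0.1024727690462844
49.77427400464827
line 27 [0.49053762 0.08348415] 113.14187269487847 0.17260704632099608
113.43380196508586
```

View pics/rect1.png

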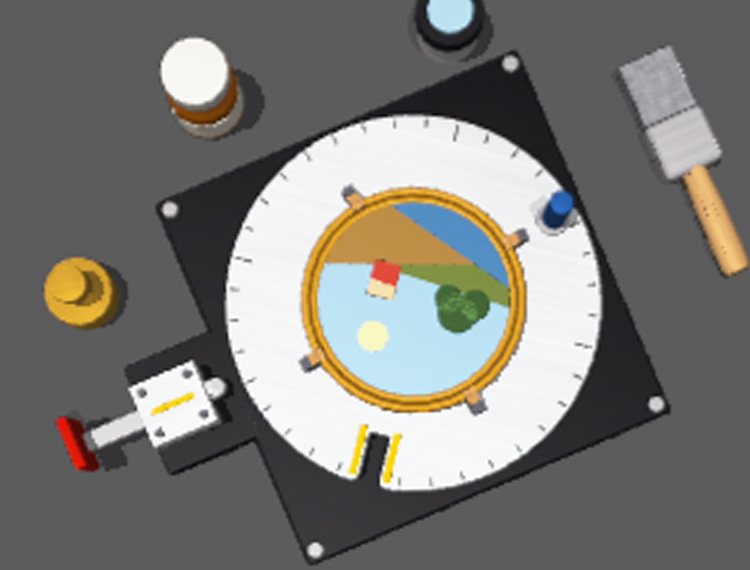

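jog_arm(commands=[0,0,7.3,0,0,0,1,0,0,7.3,0,0,0,1,0,0,7.3,0,0,0,1,0,0,7.3,0,0,0,1,0,0,7.3,0,0,0,1])

```text
time_s: 1.55
tool_pos: [0.2369, 0.5784, 0.2249]
eef_rot: [-3.142, -0.0, 0.54]
force: [0.0, -0.7, 0.0]
grip_width: 0.054
```

```bash
cat >> h.py <<'E'
AX=np.array([.5584,-.0752]); BAR=113.3
def go(x,y,z,p=None,yaw=None):
    s=r.state(); p=s["tool_pos"] if p is None else p; yaw=s["eef_rot"][2] if yaw is None else yaw
    d=np.array([x,y,z])-p; c,n=np.cos(yaw),np.sin(yaw)
    return np.round([c*d[0]+n*d[1], n*d[0]-c*d[1], -d[2]],4)
def at(th,off,rad=.108):
    a=np.radians(th);u=np.array([np.cos(a),np.sin(a)]);t=np.array([u[1],-u[0]])
    return AX+rad*u-off*t
E
python3 - <<'E'
from h import *
s=r.state();print(s["time_s"],s["tool_pos"],s["eef_rot"],s["grip_width"])
p=at(302,.045);print(p, go(*p,.225))
E
```

```text
1.55 [0.2369212  0.57837944 0.22492971] [-3.14157382e+00 -3.83568391e-05  5.39730570e-01] 0.05403114436782358
[ 0.65379344 -0.14294283] [-1.31e-02  8.33e-01 -1.00e-04]
```

jog_arm(commands=[0,0,0,0,0.02,0,1,0,0,0,0,0.04,0,1,0,0,0,0,0.04,0,1,0,0,0,0,0.04,0,1,0,0,0,0,0.04,0,1])

```text
time_s: 2.05
tool_pos: [0.3308, 0.4231, 0.225]
eef_rot: [-3.142, -0.0, 0.545]
force: [0.5, -0.4, -0.5]
grip_width: 0.014
```

jog_arm(commands=[0,0,0,0,0.04,0,1,0,0,0,0,0.04,0,1,0,0,0,0,0.04,0,1,0,0,0,0,0.04,0,1,0,0,0,0,0.04,0,1])

```text
time_s: 2.55
tool_pos: [0.4346, 0.2519, 0.2251]
eef_rot: [3.142, -0.0, 0.545]
force: [1.1, 0.5, 0.0]
grip_width: 0.0005
```

jog_arm(commands=[0,0,0,0,0.04,0,1,0,0,0,0,0.04,0,1,0,0,0,0,0.04,0,1,0,0,0,0,0.04,0,1,0,0,0,0,0.04,0,1])

```text
time_s: 3.05
tool_pos: [0.5383, 0.0808, 0.2251]
eef_rot: [3.141, -0.0, 0.545]
force: [1.0, -0.4, 0.5]
grip_width: 0.0003
```

jog_arm(commands=[0,0,0,-0.005,0.04,0,1,0,0,0,-0.005,0.04,0,1,0,0,0,-0.003,0.04,0,1,0,0,0,0,0.04,0,1,0,0,0,0,0.04,0,1])

```text
time_s: 3.55
tool_pos: [0.6307, -0.0971, 0.225]
eef_rot: [3.142, -0.0, 0.545]
force: [-0.0, 0.3, -0.3]
grip_width: 0.0008
```

```bash
python3 - <<'E'
from h import *
s=r.state();print(s["time_s"],s["tool_pos"],s["eef_rot"],s["grip_width"])
p=at(302,.045);print(p, go(*p,.225))
E
```

```text
3.55 [ 0.63074945 -0.09707045  0.22500392] [ 3.14151495e+00 -1.68248192e-04  5.44655414e-01] 0.0008094297617417471
[ 0.65379344 -0.14294283] [-0.0041  0.0512  0.    ]
```

jog_arm(commands=[0,0,0,0,0.02,0,1,0,0,0,0,0.02,0,1,0,0,0,0,0,0.03,1,0,0,0,0,0,0.03,1,0,0,0,0,0,0.03,1])

```text
time_s: 4.05
tool_pos: [0.6509, -0.1298, 0.134]
eef_rot: [3.141, -0.0, 0.545]
force: [0.5, -0.2, 0.9]
grip_width: 0.0004
```

jog_arm(commands=[0,0,0,0,0,0.02,1,0,0,0,0,0,0.02,1,0,0,0,0,0,0.01,1,0,0,0,0,0,0,1])

```text
time_s: 4.45
tool_pos: [0.6502, -0.1294, 0.0837]
eef_rot: [-3.14, 0.001, 0.545]
force: [0.0, 0.7, 0.7]
grip_width: 0.0004
```

```bash
python3 - <<'E'
from h import *
s=r.state();print(s["time_s"],s["tool_pos"],s["eef_rot"],s["grip_width"])
p=at(302,.04);print(p, go(*p,.072))
c=r.capture("top");cv2.imwrite("pics/rect2.png",rect(c,.036,.38,.76,-.30,.2)[:,:,::-1])
c=r.capture("scene");save(c,"scene2.png")
E
```

```text
4.45 [ 0.65018393 -0.12943867  0.08373297] [-3.13999300e+00  1.49790915e-03  5.44919328e-01] 0.00038620900136456893
[ 0.6495532  -0.14559242] [-0.0089  0.0135  0.0117]
```

View pics/rect2.png

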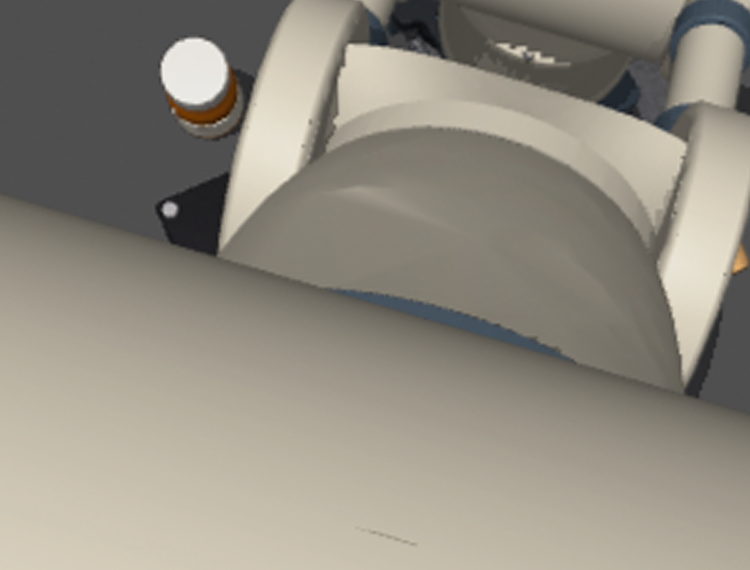

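View pics/scene2.png

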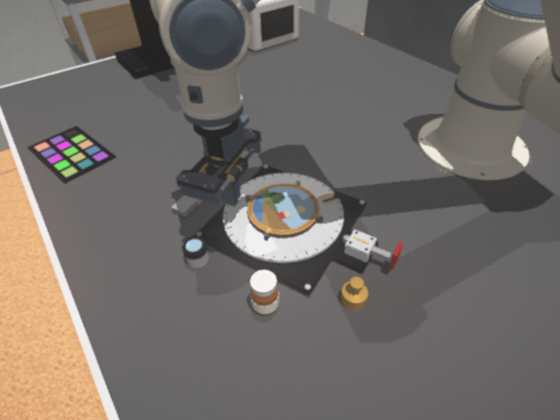

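jog_arm(commands=[0,0,0,0,0.013,0.006,1,0,0,0,-0.003,0,0.006,1,0,0,0,-0.007,0,0,1,0,0,0,-0.006,0,0,1,0,0,0,0,0,0,1])

```text
time_s: 5.05
tool_pos: [0.6429, -0.1495, 0.0731]
eef_rot: [-3.141, 0.0, 0.544]
force: [0.6, -0.7, 0.6]
grip_width: 0.0004
```

```bash
cat >> h.py <<'E'
def stat():
    s=r.state();d=s["tool_pos"][:2]-AX;th=np.degrees(s["eef_rot"][2])-90
    a=np.radians(th);u=np.array([np.cos(a),np.sin(a)]);t=np.array([u[1],-u[0]])
    print("t",s["time_s"],"pos",np.round(s["tool_pos"],4),"th",th%360,"rad",d@u,"off",-d@t,"F",np.round(s["force"],1))
def slot(cam="scene"):
    c=r.capture(cam);hs=cv2.cvtColor(c["img"],cv2.COLOR_RGB2HSV)
    ye=(hs[...,0]>18)&(hs[...,0]<35)&(hs[...,1]>110)&(hs[...,2]>120)
    v,u=np.nonzero(ye);P=np.array([world(c,p,.036)[:2] for p in zip(u,v)]);d=P-AX;rr=np.hypot(*d.T)
    k=(rr>.094)&(rr<.124);th=np.degrees(np.arctan2(d[k,1],d[k,0]))%360
    k2=th<200;th=th[k2]
    print(cam,"slot n",len(th),"mean",th.mean(),"min/max",th.min(),th.max(),"rad to go",np.radians((th.min()+th.max())/2-BAR))
    return c
E
python3 - <<'E'
from h import *
stat(); c=slot()
for d in r.landmark_of("slot","scene"): print(d, world(c,d["centre"],.036))
E
```

```text
t 5.05 pos [ 0.6429 -0.1495  0.0731] th 301.1856888386678 rad 0.10732262010091509 off 0.03386922824767305 F [ 0.6 -0.7  0.6]h.py:38: RuntimeWarning: Mean of empty slice.
  print(cam,"slot n",len(th),"mean",th.mean(),"min/max",th.min(),th.max(),"rad to go",np.radians((th.min()+th.max())/2-BAR))
  ret = ret.dtype.type(ret / rcount)
Traceback (most recent call last):
  File "h.py", line 38, in slot
    print(cam,"slot n",len(th),"mean",th.mean(),"min/max",th.min(),th.max(),"rad to go",np.radians((th.min()+th.max())/2-BAR))
                                                          ~~~~~~^^
ValueError: zero-size array to reduction operation minimum which has no identity
```

jog_arm(commands=[0,0,0,-0.003,0,0,1,0,0,0,-0.003,0,0,1,0,0,0,-0.003,0,0,1,0,0,2,-0.0038,0.0008,0,1,0,0,2,-0.0038,0.0008,0,1])

```text
time_s: 5.6
tool_pos: [0.6302, -0.1591, 0.0729]
eef_rot: [3.142, -0.0, 0.472]
force: [0.7, 1.1, 0.0]
grip_width: 0.0004
```

jog_arm(commands=[0,0,2,-0.0038,0.0008,0,1,0,0,2,-0.0038,0.0008,0,1,0,0,2,-0.0038,0.0008,0,1,0,0,2,-0.0038,0.0008,0,1,0,0,2,-0.0038,0.0008,0,1])

```text
time_s: 6.1
tool_pos: [0.6144, -0.1703, 0.073]
eef_rot: [3.141, -0.0, 0.298]
force: [1.9, 0.5, -0.1]
grip_width: 0.0003
```

```bash
python3 - <<'E'
from h import *
stat(); c=r.capture("scene");cv2.imwrite("pics/s3.png",cv2.resize(c["img"][150:300,160:430,::-1],None,fx=2.9,fy=2.9,interpolation=cv2.INTER_CUBIC))
for d in r.landmark_of("slot","scene"): 
    w=world(c,d["centre"],.036);print(d, w,np.degrees(np.arctan2(*(w[:2]-AX)[::-1])))
E
```

```text
t 6.1 pos [ 0.6144 -0.1703  0.073 ] th 287.0461765857358 rad 0.10734106709229799 off 0.025678598241210278 F [ 1.9  0.5 -0.1]
{'centre': [338.4, 202.9], 'conf': 0.56} [ 0.45211211 -0.02176777  0.036     ] 153.3107614208821
```

View pics/s3.png

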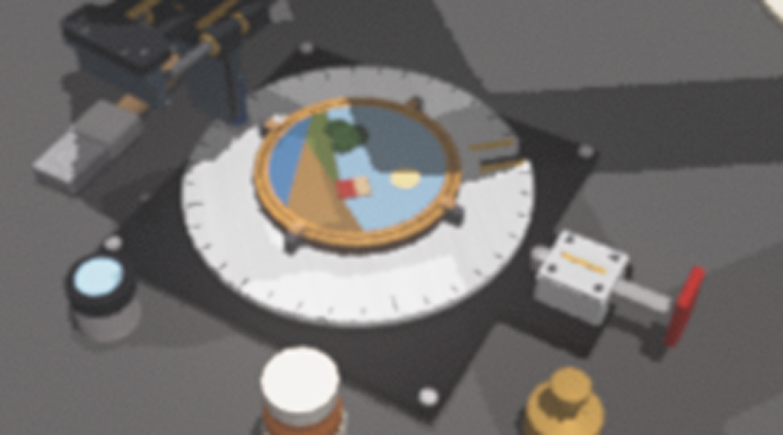

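jog_arm(commands=[0,0,2,-0.0038,0.0009,0,1,0,0,2,-0.0038,0.0009,0,1,0,0,2,-0.0038,0.0009,0,1,0,0,2,-0.0038,0.0009,0,1,0,0,2,-0.0038,0.0009,0,1])

```text
time_s: 6.7
tool_pos: [0.5972, -0.1787, 0.073]
eef_rot: [-3.142, -0.0, 0.125]
force: [0.9, 1.7, -0.8]
grip_width: 0.0004
```

jog_arm(commands=[0,0,2,-0.0038,0.0009,0,1,0,0,2,-0.0038,0.0009,0,1,0,0,2,-0.0038,0.0009,0,1,0,0,2,-0.0038,0.0009,0,1,0,0,2,-0.0038,0.0009,0,1])

```text
time_s: 7.2
tool_pos: [0.5785, -0.1843, 0.073]
eef_rot: [3.142, -0.0, -0.05]
force: [0.6, 0.3, 0.8]
grip_width: 0.0003
```

```bash
python3 - <<'E'
from h import *
stat(); c=r.capture("scene");cv2.imwrite("pics/s4.png",cv2.resize(c["img"][150:300,160:430,::-1],None,fx=2.9,fy=2.9,interpolation=cv2.INTER_CUBIC))
for d in r.landmark_of("slot","scene"): 
    w=world(c,d["centre"],.036);print(d, w,np.degrees(np.arctan2(*(w[:2]-AX)[::-1])))
E
```

```text
t 7.2 pos [ 0.5785 -0.1843  0.073 ] th 267.15897027469555 rad 0.10801583484338198 off 0.025529539134387574 F [0.6 0.3 0.8]
{'centre': [343.5, 215.7], 'conf': 0.57} [0.46898566 0.01253503 0.036     ] 135.54312670108655
```

View pics/s4.png

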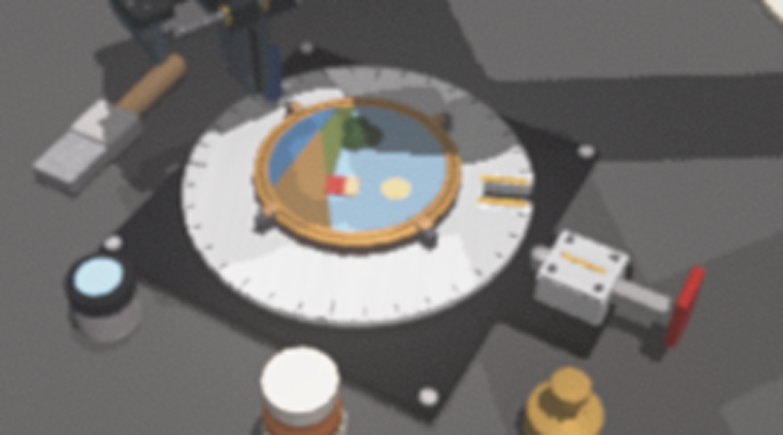

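jog_arm(commands=[0,0,2,-0.0038,0.0009,0,1,0,0,2,-0.0038,0.0009,0,1,0,0,2,-0.0038,0.0009,0,1,0,0,2,-0.0038,0.0009,0,1,0,0,2,-0.0038,0.0009,0,1])

```text
time_s: 7.8
tool_pos: [0.5594, -0.1866, 0.073]
eef_rot: [3.142, -0.001, -0.223]
force: [2.0, 0.6, -0.1]
grip_width: 0.0006
```

jog_arm(commands=[0,0,2,-0.0038,0.0009,0,1,0,0,2,-0.0038,0.0009,0,1,0,0,1,-0.0019,0.0005,0,1,0,0,0,0,0,0,1,0,0,0,0,0,0,1])

```text
time_s: 8.3
tool_pos: [0.5494, -0.1864, 0.0729]
eef_rot: [3.142, 0.0, -0.309]
force: [-0.9, -0.3, -0.2]
grip_width: 0.0002
```

```bash
python3 - <<'E'
from h import *
stat(); c=slot()
cv2.imwrite("pics/s5.png",cv2.resize(c["img"][150:300,160:430,::-1],None,fx=2.9,fy=2.9,interpolation=cv2.INTER_CUBIC))
cv2.imwrite("pics/r5.png",rect(c,.036,.40,.6,-.1,.16,3000)[:,:,::-1])
for d in r.landmark_of("slot","scene"): 
    w=world(c,d["centre"],.036);print(d, w,np.degrees(np.arctan2(*(w[:2]-AX)[::-1])))
E
```

```text
t 8.3 pos [ 0.5494 -0.1864  0.0729] th 252.29530677792442 rad 0.1086850961228427 off 0.025289341097312006 F [-0.9 -0.3 -0.2]
scene slot n 32 mean 118.89142271459448 min/max 112.88140182984922 126.54206215972528 rad to go 0.11190583406450134
{'centre': [342.1, 228.3], 'conf': 0.94} [0.494674   0.03650198 0.036     ] 119.70476783658812
```

View pics/r5.png

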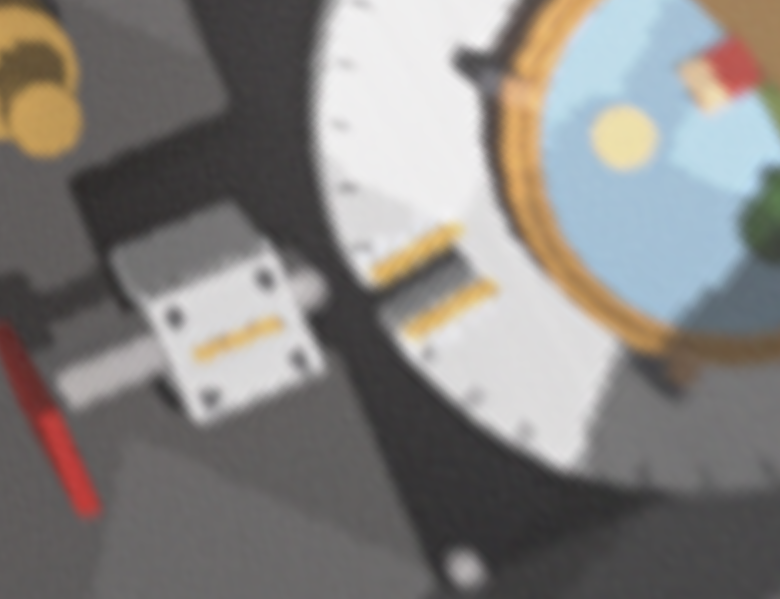

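jog_arm(commands=[0,0,1.5,-0.0028,0.0007,0,1,0,0,1.5,-0.0028,0.0007,0,1,0,0,1.5,-0.0028,0.0007,0,1,0,0,1,-0.0019,0.0004,0,1,0,0,0,0,0,0,1])

```text
time_s: 8.9
tool_pos: [0.5383, -0.1852, 0.0729]
eef_rot: [3.142, 0.0, -0.407]
force: [-0.2, -0.6, -0.7]
grip_width: 0.0004
```

jog_arm(commands=[0,0,0,0,0,0,1,0,0,0,0,0,0,1])

```text
time_s: 9.1
tool_pos: [0.5388, -0.1853, 0.0729]
eef_rot: [3.142, 0.0, -0.406]
force: [-0.3, -0.2, 0.2]
grip_width: 0.0003
```

```bash
python3 - <<'E'
from h import *
stat(); c=slot()
cv2.imwrite("pics/r6.png",rect(c,.036,.40,.6,-.1,.16,3000)[:,:,::-1])
for d in r.landmark_of("slot","scene"): 
    w=world(c,d["centre"],.036);print(d, w,np.degrees(np.arctan2(*(w[:2]-AX)[::-1])))
E
```

```text
t 9.1 pos [ 0.5388 -0.1853  0.0729] th 246.741652265713 rad 0.10887884458011715 off 0.025413162511084737 F [-0.3 -0.2  0.2]
scene slot n 35 mean 112.95848506098231 min/max 106.95400779015196 121.15061218121292 rad to go 0.013130286245790055
```

View pics/r6.png

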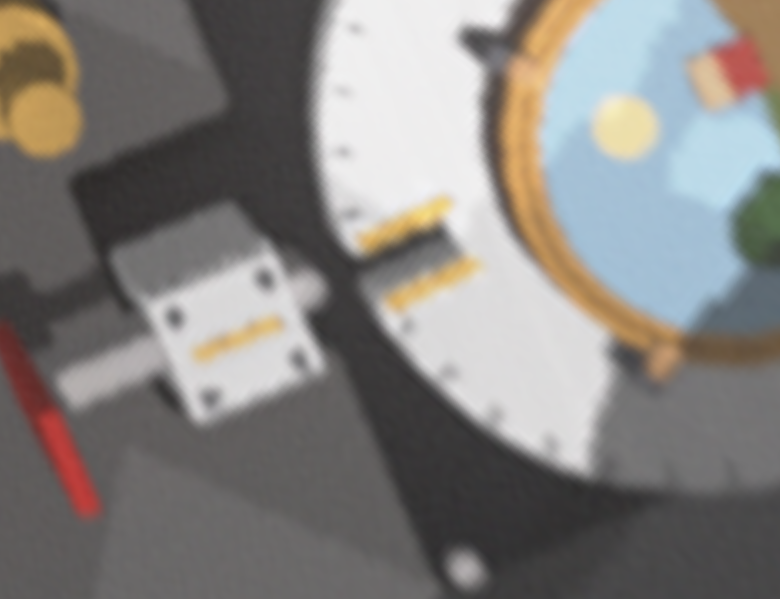

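jog_arm(commands=[0,0,0,0.01,0,0,1,0,0,0,0.01,0,0,1,0,0,0,0,0,-0.03,1,0,0,0,0,0,-0.04,1,0,0,0,0,0,-0.04,1])

```text
time_s: 9.7
tool_pos: [0.5577, -0.1935, 0.1841]
eef_rot: [-3.142, 0.001, -0.406]
force: [1.7, -0.5, -0.3]
grip_width: 0.0002
```

jog_arm(commands=[0,0,8.5,0,0,-0.02,1,0,0,8.5,0,0,0,1,0,0,8.5,0,0,0,1,0,0,8.5,0,0,0,1,0,0,8.5,0,0,0,1])

```text
time_s: 10.2
tool_pos: [0.558, -0.1936, 0.2031]
eef_rot: [-3.141, -0.0, -1.154]
force: [-0.3, -0.0, -0.5]
grip_width: 0.0008
```

```bash
python3 - <<'E'
from h import *
stat(); print(r.state()["eef_rot"]); print(go(.4457,.1865,.2))
E
```

```text
t 10.2 pos [ 0.558  -0.1936  0.2031] th 203.87422913683596 rad 0.04822936197501687 off 0.10808968510892521 F [-0.3 -0.  -0.5]
[-3.14118284e+00 -4.66881256e-04 -1.15411242e+00]
[-0.393  -0.0511  0.0031]
```

jog_arm(commands=[0,0,0,-0.02,-0.01,0,1,0,0,0,-0.04,-0.01,0,1,0,0,0,-0.04,-0.01,0,1,0,0,0,-0.04,-0.01,0,1,0,0,0,-0.04,-0.01,0,1])

```text
time_s: 10.7
tool_pos: [0.5294, -0.0072, 0.2032]
eef_rot: [-3.141, -0.0, -1.148]
force: [0.8, -0.3, 0.4]
grip_width: 0.0003
```

jog_arm(commands=[0,0,0,-0.04,0,0,1,0,0,0,-0.04,0,0,1,0,0,0,-0.04,0,0,1,0,0,0,-0.04,0,0,1,0,0,0,-0.04,0,0,1])

```text
time_s: 11.2
tool_pos: [0.4471, 0.1755, 0.2033]
eef_rot: [-3.141, -0.0, -1.148]
force: [0.7, 0.9, 0.8]
grip_width: -0.0001
```

jog_arm(commands=[0,0,0,-0.01,0,0,1,0,0,0,0,0,0,1])

```text
time_s: 11.4
tool_pos: [0.443, 0.1843, 0.2032]
eef_rot: [-3.141, -0.0, -1.146]
force: [-0.8, 0.3, -1.0]
grip_width: 0.0005
```

```bash
python3 - <<'E'
from h import *
stat(); print(r.state()["eef_rot"]); print(go(.4457,.1865,.2))
for cam in("top","scene"):
    c=r.capture(cam);cv2.imwrite("pics/r7%s.png"%cam,rect(c,.036,.40,.6,-.1,.16,3000)[:,:,::-1])
E
```

```text
t 11.4 pos [0.443  0.1843 0.2032] th 204.3668045413926 rad -0.0019255980255668298 off -0.2840498935243758 F [-0.8  0.3 -1. ]
[-3.14103935e+00 -3.74548125e-05 -1.14551536e+00]
[-0.0008 -0.0034  0.0032]
```

View pics/r7top.png

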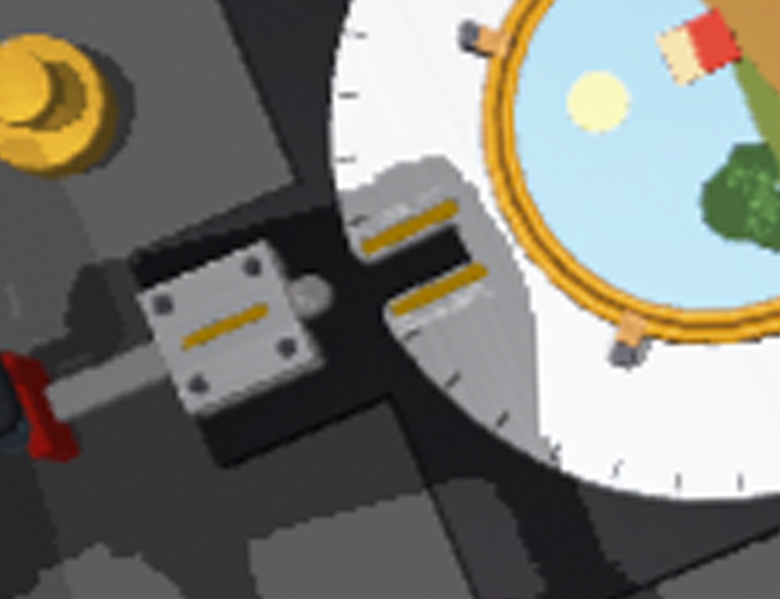

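View pics/r7scene.png

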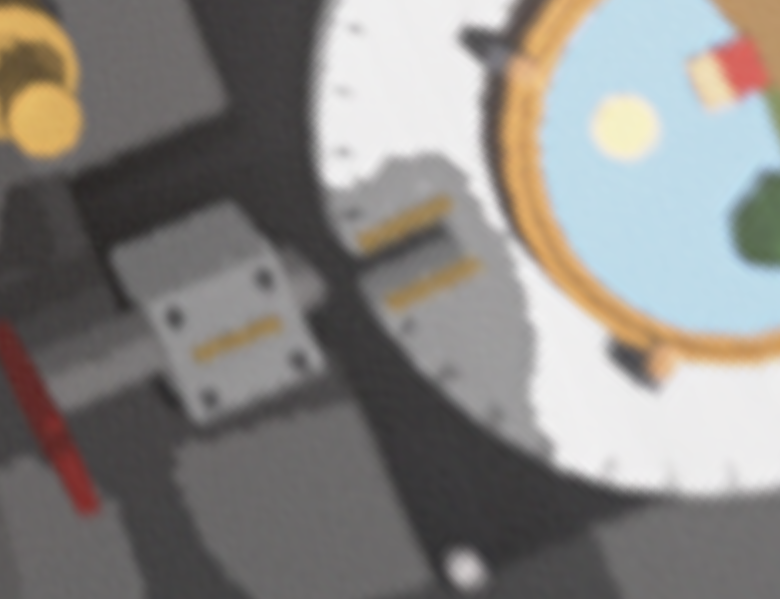

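```bash
python3 - <<'E'
from h import *
c=r.capture("top");S=3000
im=rect(c,.036,.40,.6,-.1,.16,S);hs=cv2.cvtColor(im,cv2.COLOR_RGB2HSV)
ye=((hs[...,0]>16)&(hs[...,0]<36)&(hs[...,1]>150)&(hs[...,2]>80)).astype(np.uint8)
n,l,st,ce=cv2.connectedComponentsWithStats(ye)
W=[]
for k in range(1,n):
    if st[k,4]<200 or st[k,4]>3000: continue
    yy,xx=np.nonzero(l==k);P=np.c_[.6-yy/S,.16-xx/S];m=P.mean(0);w,V=np.linalg.eigh(np.cov(P.T))
    d=m-AX;print(st[k,4],m,"r",np.hypot(*d),"az",np.degrees(np.arctan2(d[1],d[0])),"dir",np.degrees(np.arctan2(V[1,1],V[0,1]))%180)
# disc edge refit around current picture
m=((hs[...,2]>170)&(hs[...,1]<50)).astype(np.uint8)
n2=world(c,(0,0),.036);print("cam",-c["R"].T@c["t"])
# top-plane of line
for k in range(1,n):
    if 200<=st[k,4]<=3000 and ce[k][0]<300:
        X=np.array([.6-ce[k][1]/S,.16-ce[k][0]/S,.036]);p=pix(c,X);w=world(c,p,.044)[:2]-AX;print("line az",np.degrees(np.arctan2(w[1],w[0])),np.hypot(*w))
E
```

```text
1348 [0.52441246 0.02325148] r 0.10415299955488067 az 109.04575819057693 dir 115.473727968492
1315 [0.50372902 0.01334094] r 0.10405966217242471 az 121.69389976422993 dir 115.42535690928588
964 [0.49143638 0.08482538] r 0.17347117705917597 az 112.7071779753088 dir 113.3704721930831
cam [ 0.41678808 -0.06107768  0.92518975]
line az 113.08122201249513 0.1725231714997542
```

jog_arm(commands=[0,0,-8,0,0,0,1,0,0,-8,0,0,0,1,0,0,-8,0,0,0,1,0,0,-8,0,0,0,1,0,0,-8,0,0,0,1])

```text
time_s: 12.05
tool_pos: [0.4436, 0.1819, 0.2029]
eef_rot: [3.142, -0.0, -0.446]
force: [0.3, -0.2, -0.6]
grip_width: 0.0004
```

```bash
python3 - <<'E'
from h import *
stat(); print(np.degrees(r.state()["eef_rot"][2]));p=at(244.6,.045,.109);print(p,go(*p,.203),at(244.6,.0254,.109))
E
```

```text
t 12.05 pos [0.4436 0.1819 0.2029] th 244.45094752326634 rad -0.1824067240626141 off -0.21442996869260314 F [ 0.3 -0.2 -0.6]
-25.549052476733653
[ 0.55229616 -0.19296563] [ 2.597e-01  2.913e-01 -1.000e-04] [ 0.53459079 -0.1845585 ]
```

jog_arm(commands=[0,0,0,0.026,0.029,0,1,0,0,0,0.026,0.029,0,1,0,0,0,0.026,0.029,0,1,0,0,0,0.026,0.029,0,1,0,0,0,0.026,0.029,0,1])

```text
time_s: 12.55
tool_pos: [0.4973, -0.0071, 0.203]
eef_rot: [3.142, -0.0, -0.452]
force: [0.4, 0.2, 0.1]
grip_width: 0.0003
```

jog_arm(commands=[0,0,0,0.026,0.029,0,1,0,0,0,0.026,0.029,0,1,0,0,0,0.026,0.029,0,1,0,0,0,0.026,0.029,0,1,0,0,0,0.026,0.029,0,1])

```text
time_s: 13.05
tool_pos: [0.5507, -0.1946, 0.2029]
eef_rot: [3.141, -0.0, -0.452]
force: [0.9, 0.3, 0.4]
grip_width: 0.0005
```

jog_arm(commands=[0,0,0,0,0,0,1,0,0,0,0,0,0,1])

```text
time_s: 13.25
tool_pos: [0.5504, -0.1932, 0.2026]
eef_rot: [3.142, 0.0, -0.453]
force: [-0.6, 0.5, 0.2]
grip_width: 0.0002
```

```bash
python3 - <<'E'
from h import *
stat(); p=at(244.6,.045,.109);print(go(*p,.073))
E
```

```text
t 13.25 pos [ 0.5504 -0.1932  0.2026] th 244.0487214044797 rad 0.1095857828345545 off 0.04448376400196908 F [-0.6  0.5  0.2]
[ 0.0016 -0.001   0.1296]
```

jog_arm(commands=[0,0,0,0.002,0,0.03,1,0,0,0,0,0,0.04,1,0,0,0,0,0,0.03,1,0,0,0,0,0,0.02,1,0,0,0,0,0,0.01,1])

```text
time_s: 13.75
tool_pos: [0.5514, -0.1914, 0.0713]
eef_rot: [3.142, 0.003, -0.45]
force: [-0.4, -0.5, 0.5]
grip_width: 0.0006
```

jog_arm(commands=[0,0,0,-0.005,0,0,1,0,0,0,-0.005,0,0,1,0,0,0,-0.003,0,0,1,0,0,0,0,0,0,1,0,0,0,0,0,0,1])

```text
time_s: 14.25
tool_pos: [0.5412, -0.1866, 0.0736]
eef_rot: [3.142, -0.001, -0.45]
force: [0.4, -0.1, 1.1]
grip_width: 0.0003
```

```bash
python3 - <<'E'
from h import *
stat(); c=slot()
E
```

```text
t 14.25 pos [ 0.5412 -0.1866  0.0736] th 244.2252033638676 rad 0.10778471801822619 off 0.03292264371314115 F [ 0.4 -0.1  1.1]
scene slot n 35 mean 113.21163280457445 min/max 106.95400779015196 121.15061218121292 rad to go 0.013130286245790055
```

jog_arm(commands=[0,0,0,-0.002,0,0,1,0,0,0,-0.002,0,0,1,0,0,0,-0.0015,0,0,1,0,0,0,0,0,0,1,0,0,0,0,0,0,1])

```text
time_s: 14.8
tool_pos: [0.5358, -0.184, 0.0729]
eef_rot: [-3.142, 0.0, -0.45]
force: [-0.8, 0.1, -0.2]
grip_width: 0.0007
```

```bash
python3 - <<'E'
from h import *
stat(); c=slot()
E
```

```text
t 14.8 pos [ 0.5358 -0.184   0.0729] th 244.2213144116473 rad 0.10775091634541503 off 0.0269878769651216 F [-0.8  0.1 -0.2]
scene slot n 29 mean 110.71965030484762 min/max 105.62571297861588 119.10468181974016 rad to go -0.016315383240549833
```

jog_arm(commands=[0,0,0,0.01,0,0,1,0,0,0,0.01,0,0,1,0,0,0,0,0,-0.04,1,0,0,0,0,0,-0.04,1,0,0,0,0,0,-0.05,1])

```text
time_s: 15.35
tool_pos: [0.554, -0.1928, 0.2035]
eef_rot: [-3.142, 0.002, -0.45]
force: [0.8, 0.1, -0.1]
grip_width: 0.0005
```

jog_arm(commands=[0,0,0,-0.026,-0.029,0,1,0,0,0,-0.026,-0.029,0,1,0,0,0,-0.026,-0.029,0,1,0,0,0,-0.026,-0.029,0,1,0,0,0,-0.026,-0.029,0,1])

```text
time_s: 15.85
tool_pos: [0.5003, -0.0045, 0.2032]
eef_rot: [-3.141, -0.001, -0.45]
force: [0.6, 1.0, -0.6]
grip_width: 0.0003
```

jog_arm(commands=[0,0,0,-0.026,-0.029,0,1,0,0,0,-0.026,-0.029,0,1,0,0,0,-0.026,-0.029,0,1,0,0,0,-0.026,-0.029,0,1,0,0,0,-0.026,-0.029,0,1])

```text
time_s: 16.35
tool_pos: [0.4462, 0.1832, 0.2032]
eef_rot: [-3.141, -0.001, -0.45]
force: [-0.4, 0.5, 0.4]
grip_width: 0.0006
```

jog_arm(commands=[0,0,8.2,0,0,0,1,0,0,8.2,0,0,0,1,0,0,8.2,0,0,0,1,0,0,8.2,0,0,0,1,0,0,8.2,0,0,0,1])

```text
time_s: 16.85
tool_pos: [0.4468, 0.1818, 0.2031]
eef_rot: [-3.141, -0.0, -1.171]
force: [-0.0, 0.2, -0.3]
grip_width: 0.0007
```

```bash
cat > st.py <<'E'
from h import *
def stripes(tag,red=True):
    c=r.capture("top");S=3000
    im=rect(c,.036,.40,.6,-.1,.16,S);hs=cv2.cvtColor(im,cv2.COLOR_RGB2HSV);cv2.imwrite("pics/%s.png"%tag,im[:,:,::-1])
    ye=((hs[...,0]>16)&(hs[...,0]<36)&(hs[...,1]>150)&(hs[...,2]>80)).astype(np.uint8)
    n,l,st,ce=cv2.connectedComponentsWithStats(ye)
    for k in range(1,n):
        if st[k,4]<200 or st[k,4]>3000: continue
        yy,xx=np.nonzero(l==k);P=np.c_[.6-yy/S,.16-xx/S];m=P.mean(0);w,V=np.linalg.eigh(np.cov(P.T))
        d=m-AX;print(st[k,4],"r",np.hypot(*d),"az",np.degrees(np.arctan2(d[1],d[0])),"dir",np.degrees(np.arctan2(V[1,1],V[0,1]))%180)
E
python3 - <<'E'
from st import *
stat(); stripes("r8"); print(np.degrees(r.state()["eef_rot"][2]),go(.4457,.1865,.2))
E
```

```text
t 16.85 pos [0.4468 0.1818 0.2031] th 202.892481206846 rad 0.0028056765012085426 off -0.2801267762080376 F [-0.   0.2 -0.3]
1275 r 0.1044701502411538 az 107.67259426496179 dir 113.96786329063966
1340 r 0.10431675089583003 az 120.28586277397956 dir 114.11673806401988
963 r 0.17345247112070042 az 112.70885770904485 dir 113.4176773418983
-67.68062440860679 [-0.0048 -0.0008  0.0031]
```

View pics/r8.png

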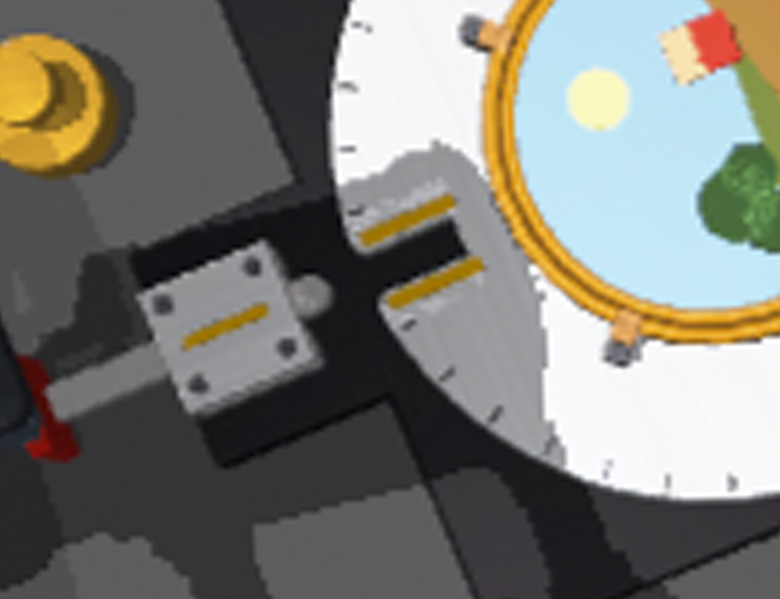

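jog_arm(commands=[0,0,0,-0.005,-0.001,0.03,1,0,0,0,0,0,0.04,1,0,0,0,0,0,0.04,1,0,0,0,0,0,0.03,1,0,0,0,0,0,0.015,1])

```text
time_s: 17.4
tool_pos: [0.4446, 0.1864, 0.0456]
eef_rot: [3.139, 0.0, -1.162]
force: [0.1, 0.9, 0.0]
grip_width: 0.0001
```

jog_arm(commands=[0,0,0,0,0,0.007,1,0,0,0,0,0,0,1,0,0,0,0,0,0,1])

```text
time_s: 17.7
tool_pos: [0.4455, 0.1867, 0.0416]
eef_rot: [-3.141, -0.0, -1.165]
force: [0.2, -0.2, 0.7]
grip_width: 0.0004
```

```bash
cat >> h.py <<'E'
def bstat():
    s=r.state();d=s["tool_pos"][:2]-AX;a=np.radians(BAR);u=np.array([np.cos(a),np.sin(a)]);n=np.array([-u[1],u[0]])
    print("t",s["time_s"],"along",d@u,"side",d@n,"z",s["tool_pos"][2],"yaw",np.degrees(s["eef_rot"][2]),"F along",s["force"][:2]@u,s["force"])
E
python3 - <<'E'
from h import *
bstat(); c=r.capture("scene");cv2.imwrite("pics/s9.png",cv2.resize(c["img"][150:300,260:460,::-1],None,fx=3.5,fy=3.5,interpolation=cv2.INTER_CUBIC))
E
```

```text
t 17.7 along 0.28514239078143555 side 6.940804926838313e-05 z 0.04155785264040194 yaw -66.7238404017589 F along -0.23285195568047584 [ 0.23338783 -0.15301541  0.73931125]
```

View pics/s9.png

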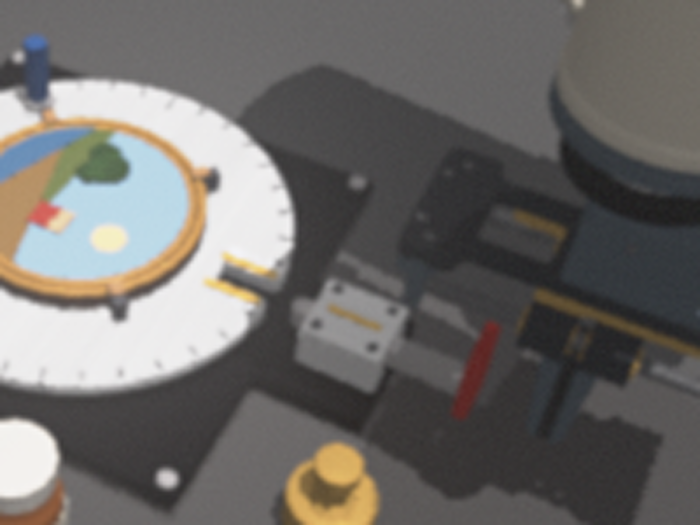

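jog_arm(commands=[0,0,0,0.005,0,0,1,0,0,0,0.005,0,0,1,0,0,0,0.005,0,0,1,0,0,0,0.004,0,0,1,0,0,0,0.004,0,0,1])

```text
time_s: 18.25
tool_pos: [0.4542, 0.1649, 0.041]
eef_rot: [-3.141, -0.0, -1.166]
force: [-0.2, -0.3, -0.0]
grip_width: 0.0006
```

jog_arm(commands=[0,0,0,0.004,0,0,1,0,0,0,0.004,0,0,1,0,0,0,0.004,0,0,1,0,0,0,0.004,0,0,1,0,0,0,0.004,0,0,1])

```text
time_s: 18.75
tool_pos: [0.4618, 0.1467, 0.0409]
eef_rot: [3.142, 0.0, -1.165]
force: [-0.8, 3.5, 0.9]
grip_width: 0.0002
```

```bash
python3 - <<'E'
from st import *
bstat(); stripes("r10")
c=r.capture("scene");cv2.imwrite("pics/s10.png",cv2.resize(c["img"][150:300,260:460,::-1],None,fx=3.5,fy=3.5,interpolation=cv2.INTER_CUBIC))
E
```

```text
t 18.75 along 0.24199615437370903 side 0.0009079487488007592 z 0.04090422361987236 yaw -66.77468424002292 F along 3.5590286063637784 [-0.75702144  3.54902828  0.94819178]
1274 r 0.10445690266035278 az 107.67294297441342 dir 113.95977833840941
1342 r 0.10433178232385115 az 120.28195005036365 dir 114.09161548500873
```

View pics/s10.png

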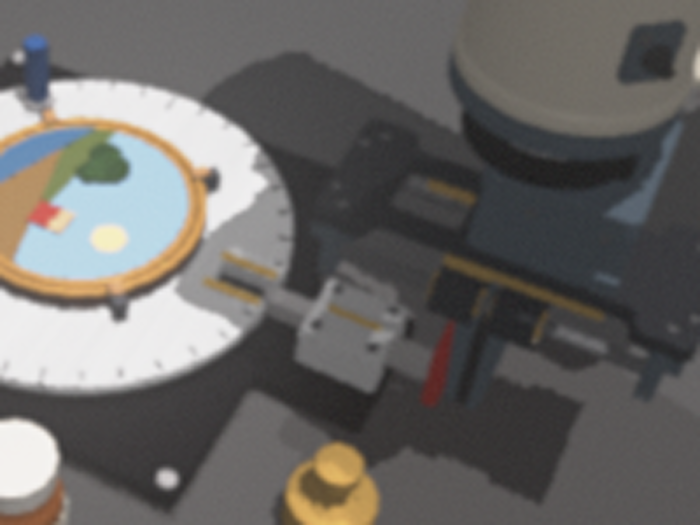

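jog_arm(commands=[0,0,0,0.003,0,0,1,0,0,0,0.003,0,0,1,0,0,0,0.003,0,0,1,0,0,0,0.003,0,0,1,0,0,0,0.003,0,0,1])

```text
time_s: 19.35
tool_pos: [0.4677, 0.133, 0.0409]
eef_rot: [3.141, 0.0, -1.165]
force: [-1.2, 4.2, -0.4]
grip_width: 0.0005
```

jog_arm(commands=[0,0,0,0.003,0,0,1,0,0,0,0.002,0,0,1,0,0,0,0.002,0,0,1,0,0,0,0.001,0,0,1,0,0,0,0,0,0,1])

```text
time_s: 19.85
tool_pos: [0.4709, 0.1256, 0.0409]
eef_rot: [3.142, -0.0, -1.166]
force: [-0.5, 1.0, -0.5]
grip_width: 0.0005
```

```bash
python3 - <<'E'
from st import *
bstat(); stripes("r11")
c=r.capture("scene");cv2.imwrite("pics/s11.png",cv2.resize(c["img"][150:300,260:460,::-1],None,fx=3.5,fy=3.5,interpolation=cv2.INTER_CUBIC))
E
```

```text
t 19.85 along 0.21904572331418423 side 0.0009053816893838206 z 0.04092313155621301 yaw -66.77849456700855 F along 1.1446239707886365 [-0.50137922  1.03033307 -0.54702399]
1286 r 0.10458147097071532 az 107.47525987674142 dir 113.51252786636138
1347 r 0.1045698374077491 az 120.0726799476512 dir 113.6593926331848
536 r 0.1795222754238683 az 112.73399752282263 dir 113.24801349072528
```

View pics/s11.png

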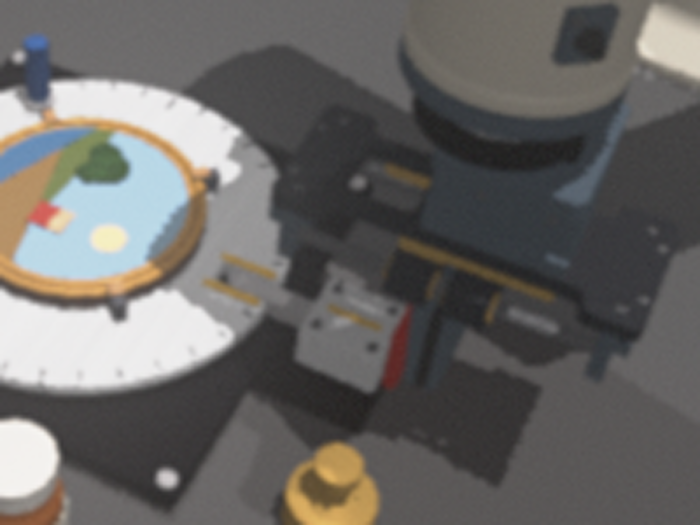

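jog_arm(commands=[0,0,0,0.0015,0,0,1,0,0,0,0.0015,0,0,1,0,0,0,0,0,0,1])

```text
time_s: 20.25
tool_pos: [0.4715, 0.1243, 0.0409]
eef_rot: [3.142, 0.002, -1.166]
force: [-6.4, 22.3, 3.4]
grip_width: 0.0005
```

jog_arm(commands=[0,0,0,0.0015,0,0,1,0,0,0,0.001,0,0,1,0,0,0,0,0,0,1])

```text
time_s: 20.55
tool_pos: [0.4715, 0.1239, 0.041]
eef_rot: [3.141, 0.005, -1.167]
force: [-12.6, 51.4, 6.3]
grip_width: 0.0003
```

```bash
python3 - <<'E'
from st import *
bstat()
E
```

```text
t 20.55 along 0.21725942369026696 side 0.0010006254478678635 z 0.04099606237158303 yaw -66.84428484694979 F along 52.18966653822808 [-12.57646215  51.40757747   6.34778778]
```

Hard stop reached (52 N, TCP at 217 mm). Back off and check.

jog_arm(commands=[0,0,0,-0.004,0,0,1,0,0,0,-0.01,0,0,1,0,0,0,-0.02,0,0,1,0,0,0,-0.03,0,0,1,0,0,0,-0.01,0,-0.02,1])

```text
time_s: 21.05
tool_pos: [0.4417, 0.1901, 0.0597]
eef_rot: [3.138, 0.0, -1.165]
force: [0.2, 0.2, -0.3]
grip_width: 0.0006
```

jog_arm(commands=[0,0,0,-0.02,0,-0.04,1,0,0,0,-0.03,0,-0.04,1,0,0,0,-0.03,0,-0.03,1,0,0,0,-0.03,0,0,1,0,0,0,0,0,0,1])

```text
time_s: 21.55
tool_pos: [0.3997, 0.2926, 0.172]
eef_rot: [-3.139, 0.001, -1.163]
force: [0.7, -0.6, -0.7]
grip_width: 0.0006
```

```bash
python3 - <<'E'
from st import *
bstat(); stripes("r12")
c=r.capture("top"); hs=cv2.cvtColor(c["img"],cv2.COLOR_RGB2HSV)
red=((hs[...,0]<6)|(hs[...,0]>174))&(hs[...,1]>150)&(hs[...,2]>50); red[:,235:]=0
v,u=np.nonzero(red);P=np.array([world(c,p) for p in zip(u,v)]);top=P[(P[:,2]>.055)&(P[:,2]<.075)];d=top.mean(0)[:2]-AX if len(top) else 0
print("tab",len(top),np.hypot(*d))
for n in("jar","loupe","weight","brush"):
    for e in r.landmark_of(n,"top")[:1]: print(n,e["conf"],world(c,e["centre"],0))
c=r.capture("scene");cv2.imwrite("pics/s12.png",cv2.resize(c["img"][150:320,160:440,::-1],None,fx=2.8,fy=2.8,interpolation=cv2.INTER_CUBIC))
E
```

```text
t 21.55 along 0.4006164003224072 side 0.000291680642312594 z 0.1720144646199507 yaw -66.63744201441966 F along -0.8544568835767958 [ 0.6867299  -0.63457592 -0.74854161]
1240 r 0.10425946480842398 az 107.4747064103676 dir 113.52424625894878
1272 r 0.10452012881314122 az 120.0857940798059 dir 113.67798791901805
888 r 0.17346731978490568 az 112.71691890193058 dir 113.37672719188865
tab 109 0.20041000582616048
jar 0.88 [0.70201028 0.06431393 0.        ]
loupe 0.95 [ 0.74524672 -0.10095052  0.        ]
weight 0.83 [0.56640344 0.14762281 0.        ]
brush 0.62 [ 0.6613149  -0.27007365  0.        ]
```

View pics/r12.png

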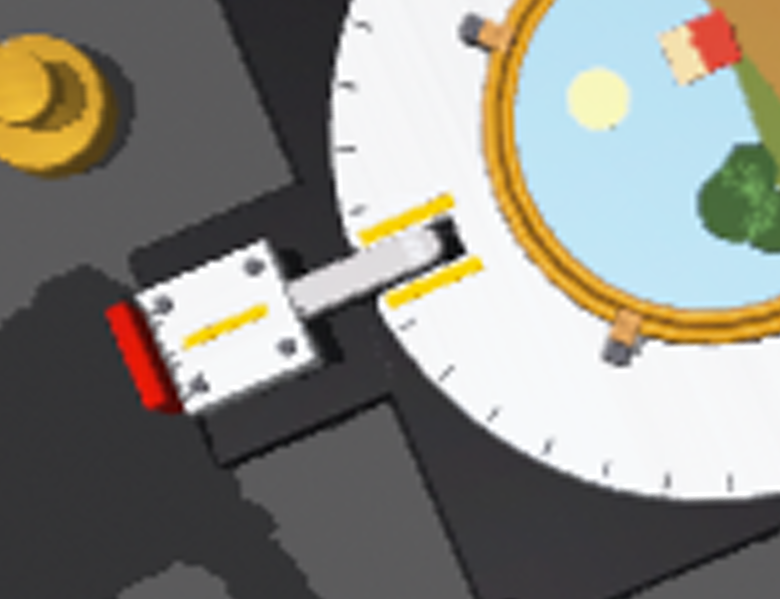

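View pics/s12.png

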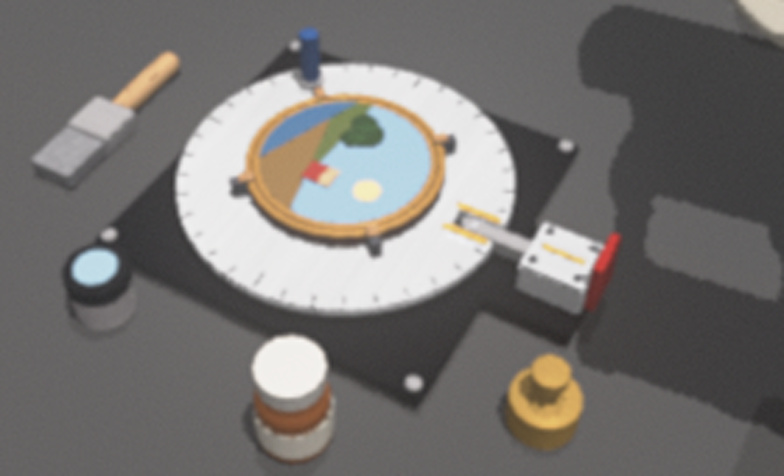

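The pictures show the bar inside the slot (nose near (432,240) in the top view) and the red tab against the guide, 200 mm from the axis. The bystanders have not moved and the arm is clear.

```bash
python3 -c "
from rig import r
print(r.hand_in())"
```

```text
the job is handed in; nothing more can be done
None
```

The slot is in front of the lock bar, and the bar is pushed through it to its stop. I handed the job in at about 21.7 s of the 54 s allowed; no verdict is reported.

**What I did:** With closed fingers I pushed the blue post clockwise by about 54° in all. I then pushed the red tab inwards until it hit the stop. The push force reached about 52 N there, below the 120 N wrist limit.

**Last checks:**
- **Bar:** the tab measured 200 mm from the axis, against 201 mm when home. The top picture shows the nose inside the slot and the tab against the guide.
- **Turntable:** the slot direction was 113.6° and the guide line 113.4°, which is within about 0.01 rad.
- **Bystanders:** the jar, loupe, weight and brush measured within about 5 mm of where they stood, which is about the detector's own scatter.
- **Arm:** it was clear of everything.

**One disagreement:** after the first turn, the scene camera showed the slot in line, but the top camera showed it about 2° (0.037 rad) short. I trusted the top camera and turned the table a little further. The bar then went in at the usual sliding force of about 3–4 N, with no sign of jamming.

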